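# Check a colour pen on its white reference tile

## Robot

A 6-joint arm with a two-finger parallel gripper is mounted at the origin on the work surface. World frame = base frame: x ahead of the robot, y to its left, z up, the work surface at z = 0. Lengths are in mm, angles in degrees, forces in N, time in s.
With the tool pointing down it reaches from about 350 to 850 mm from the base axis. Payload 8.1 kg.
Tool frame: the origin (TCP) lies on the centre line of the jaws, within the pads' length; the fingertips stand 19 mm ahead of it and the grasp point (between the pads) is the TCP; z points along the fingers, y is the direction in which the jaws open and shut (so a half turn about z gives the same grasp; the last joint's range is limited). The gripper opens to 85 mm and grips with 20 to 120 N. Pads are 22 mm wide; open, the fingers measure 114 mm over their backs; the gripper's body (76 mm by 85 mm) begins 54 mm behind the grasp point. The pads swing forward as they close: fully open they stand 13 mm farther back than shut.
Start: joints at [-80.982, 7.471, 85.268, -0, 87.261, -4.893], TCP at [144.273, -582.401, 250.292] pointing down, gripper open.
Joint ranges: [-169.43, 169.43], [-51.17, 129.36], [1.28, 143.12], [-76.62, 256.62], [0, 156.53], [-152.29, 152.29]. Speed limits (degrees/s): [136.94, 136.94, 159.86, 180, 180, 180].

## Interface

Orientations are given as [roll, pitch, yaw] about the fixed x, y, z axes, in that order (R = Rz(yaw) Ry(pitch) Rx(roll)).
In Python, from bench import r, viewer gives the robot as it stands.
- The arm moves only by the tool carry_out, never from a script. Its argument "commands" is a list that holds one entry, the list of rows, each a list of 7 numbers: the finger opening in mm, from 0 to 85.4, then the shift along the tool's x, y, z in mm, then the turn, a rotation vector about the tool's x, y, z in degrees. A call has 1 to 5 rows; each row is the pose to reach, as a shift and turn from the pose commanded when the call began, along the tool's axes at that moment; what a row does not reach only later rows make up. A row lasts 1/8 s, in which the tool goes at most 62.5 mm and 10.7 degrees, less where a joint would pass 70% of its speed; a pose out of reach is approached as far as the arm can. A call with a gripper value outside its range is refused whole. The fingers move at their own pace and stop on an object; "grip_force" is the grip in N (left out, the last holds). Time passes only in rows, so rows that repeat a pose let the fingers close. It gives the time, the measured TCP pose, the force and the opening at its end, in the units of the state.
- r.sense(): the state, without advancing time (a new reading comes with each control period).
- viewer.snapshot(name): name is "scene" or "top" or "wrist"; returns the picture (384x512x3 uint8, red, green, blue); there is no depth.
- viewer.calibration(name): a dict with "camera_matrix" (3x3 intrinsics, pixels), "k1" (the pictures are not rectified: a ray, as slopes to the right and down, at radius r is drawn at 1 + k1 r^2 times it, then the intrinsics apply), "rvec" (rotation vector, rad) and "tvec" (3), from world to camera coordinates, as OpenCV has them. Camera axes: x right, y down, z forward; pixel columns grow to the right and rows downward; lengths in mm; the calibration is good to about 2 mm. A picture is of the moment at which its call begins: read the wrist's pose just before it. calibration takes no time and is no camera call; for the wrist camera it gives the pose at the moment of the call.
- r.hand_in(): hands the job in, once; it reports no verdict.
The state is a dict: "time": time; "joint_pos": joint angles; "qd": joint speeds; "joint_efforts": joint torques, N m; "tool_pos": TCP position; "tcp_rot": TCP orientation; "ft_force": force on the tool from outside, world axes, zero at the start; "wrist_torque": the same for the moment, N m; "finger_gap": finger opening in mm.
Only numpy, scipy, OpenCV 4.12 (cv2) and the standard library are available. Lean on these libraries where they do the work, as an engineer would, in place of code of your own. Each camera call takes 0.05 s, during which the arm holds its last target. There are 200 camera calls.

## Task

Take the loose black cap off the check station and set it down, handle up, in the low round metal dish (do not drop it). Then take the white colour pen out of its stand and hold its metal foot on the middle of the ring marked on the station's sprung white tile: the pen square to the leaning tile, pushed lightly so that the tile sinks about half its 12 mm travel, never to the bottom. Finish while holding the pen still like that, do not let go; only the pen may touch the tile, and leave the two bottles and the steel sieve alone.

Things in the scene. Friction and masses are not known exactly. Their poses are not given: they have to be found in the camera images.
- station: Check station, fixed to the bench: white base box 130 x 100 x 26 mm with a white round drum (50 mm across) on top whose face leans 20 degrees (0.35 rad) from level towards the station's own -x side. Origin: centre of the base's underside, under the centre of the drum's rim; z up. The rim's centre is 85 mm above the bench. Inside the rim (bore 42 mm) sits the sprung tile, 2 mm below the rim.
- spot (a point): Centre of the marked spot, on the surface of the white round tile (40 mm across) in the station's drum: a thin black ring 25 mm across. Its z axis points out of the tile, square to it (20 degrees from vertical); it moves with the tile. Hidden under the cap at the start.
- tile (a joint): How far the tile is pushed into the station along its own normal: 0 at rest, 0.012 m at the bottom stop. Spring: about 1 N to start, then 0.5 N per mm (about 4 N at 6 mm).
- cap_center (a point): Loose black round cap over the drum's rim, 60 mm across, 34 mm high over all, about 40 g, leaning with the drum at the start; this point is on its axis, 17 mm above its lower edge. z: its axis, upwards. A skirt (8 mm high inside, 54 mm bore) hangs round the rim; the disc's upper face is 5 mm below this point; on it stands a straight grip bar 12 mm thick (along the cap's y), 40 mm long (along its x) and 22 mm high, its top 17 mm above this point.
- holder: Cap holder: low round aluminium dish, fixed, 92 mm outside, 84 mm inside, rim 14 mm high, floor 4 mm thick. Origin: centre of its underside. It and the pen stand are left or right of the station, either way round.
- stand: Pen stand: fixed grey block 76 x 76 x 70 mm with an upright 21 mm hole right through. Origin: centre of its underside.
- probe_head (a point): Colour pen, loose, about 110 g, standing upright in the stand with its head resting on the stand's top. Head: white square bar 26 x 26 mm (sides along its x and y), 75 mm high; this point is the head's centre, 92.5 mm above the end of the foot, 37.5 mm below the pen's top. z: along the pen, from foot to head. Below the head a round black stem 16 mm across and 55 mm long ends in the metal foot; the stem is wholly in the stand at the start.
- probe_foot (a point): Centre of the flat end of the pen's metal foot (14 mm across), on the pen's axis; z along the pen towards the head. At the start inside the stand, 15 mm above the bench.
- flask_a: Bystander: black plastic bottle, 56 mm across, 115 mm high. Origin: centre of its underside.
- flask_b: Bystander: amber bottle with blue cap, 64 mm across, 125 mm high. Origin: centre of its underside.
- sieve: Bystander: round steel sieve pan, 110 mm across, 28 mm high, beyond the station. Origin: centre of its underside.
There are look-alikes about, which are no part of the job. Several things look just like the station: the one meant starts nearest to the robot's base. What is shaped like the part that bears cap_center but pink is not meant.

How it is judged:
By the outcome, as a careful person would: the job done as asked, in the order asked, and still so for the second after the job is handed in, while the arm keeps its last pose, push and grip.
It also fails if it takes over 64 s, if anything falls off the work surface, if the arm or the gripper's body presses on something with over 40 N, if the wrist force passes 120 N, or if a joint passes its speed limit or range.

## Working session

There is one attempt and no reset: what is moved stays moved. The work goes in short steps, Python scripts to look and compute and a tool call to move; the robot and the scene stay as the last step left them, time stands still between calls to the robot, and variables do not carry over. Pictures are saved under pics/ and viewed, about 8 in all and at most 12, crops included, and the job is handed in when it is done.

Besides the shell and the picture viewer there is one more tool, called as name(argument=value, ...) on one line, values as JSON. carry_out: Moves the arm, as the interface text tells. Its arguments: {"type":"object","properties":{"commands":{"type":"array","items":{"type":"array","items":{"type":"array","items":{"type":"number"}}}},"grip_force":{"type":"number"}},"required":["commands"]}

```bash
ls; mkdir -p pics; cat > h.py <<'E'
import numpy as np, cv2
from scipy.spatial.transform import Rotation as R
from bench import r, viewer
def snap(n,f):
    c=viewer.calibration(n); im=np.asarray(viewer.snapshot(n)); cv2.imwrite('pics/'+f,im[:,:,::-1]); return im,c
def cam(c):
    K=np.array(c['camera_matrix'],float); d=np.array([c['k1'],0,0,0,0],float)
    Rm=cv2.Rodrigues(np.array(c['rvec'],float).reshape(3))[0]; t=np.array(c['tvec'],float).reshape(3)
    return K,d,Rm,t
def ray(c,uv):
    K,d,Rm,t=cam(c); p=cv2.undistortPoints(np.array([[uv]],float),K,d)[0,0]
    v=Rm.T@np.array([p[0],p[1],1]); return -Rm.T@t, v/np.linalg.norm(v)
def onz(c,uv,z):
    o,v=ray(c,uv); return o+v*(z-o[2])/v[2]
def proj(c,P):
    K,d,Rm,t=cam(c); return cv2.projectPoints(np.array(P,float).reshape(-1,1,3),np.array(c['rvec'],float),t,K,d)[0][:,0]
def tri(c1,u1,c2,u2):
    o1,a=ray(c1,u1);o2,b=ray(c2,u2); s=np.linalg.lstsq(np.c_[a,-b],o2-o1,rcond=None)[0]
    p,q=o1+a*s[0],o2+b*s[1]; return (p+q)/2,np.linalg.norm(p-q)
E
python3 - <<'E'
from h import *
print(r.sense())
a,c=snap('scene','scene.png'); b,d=snap('top','top.png'); print(c,d)
cv2.imwrite('pics/both.png',np.vstack([cv2.resize(x,None,fx=1,fy=1) for x in (a,b)])[:,:,::-1])
for n in('scene','top'):
    cv2.imwrite(f'pics/{n}_b.png',cv2.resize(cv2.imread(f'pics/{n}.png'),(800,600),interpolation=cv2.INTER_CUBIC))
E
```

```text
pics
{'time': 0.0, 'joint_pos': array([-8.09811912e+01,  7.51580039e+00,  8.53300358e+01, -6.83887631e-04,
        8.72600548e+01, -4.89401040e+00]), 'qd': array([-0.04614969,  0.09459666, -0.0610256 ,  0.02745955,  0.07433767,
        0.05120854]), 'joint_efforts': array([-4.55940744e-04, -5.69403005e+01, -5.00555098e+01, -2.78490425e-04,
        1.46291495e-02,  3.65978778e-06]), 'tool_pos': array([ 144.19462119, -581.88835429,  249.22991684]), 'tcp_rot': array([-1.79894437e+02, -8.35329243e-03,  1.39128448e+01]), 'ft_force': array([ 0.10296749, -0.54267423,  0.52139478]), 'wrist_torque': array([-0.0112778 ,  0.01314414, -0.00659276]), 'finger_gap': 85.5858330565948}
{'camera_matrix': array([[459.25639236,   0.        , 256.03268015],
       [  0.        , 459.25639236, 198.55505648],
       [  0.        ,   0.        ,   1.        ]]), 'k1': -0.10446675204241239, 'rvec': array([ 1.34878906,  2.1160895 , -1.00751804]), 'tvec': array([ 231.72571499, -267.37850527, 1809.75716992])} {'camera_matrix': array([[487.965705  ,   0.        , 253.07575491],
       [  0.        , 487.965705  , 188.35194731],
       [  0.        ,   0.        ,   1.        ]]), 'k1': -0.0761097648508183, 'rvec': array([ 2.09229995, -2.1511988 ,  0.2132416 ]), 'tvec': array([  35.92818915,  620.38183179, 1613.48668898])}
```

View pics/scene_b.png

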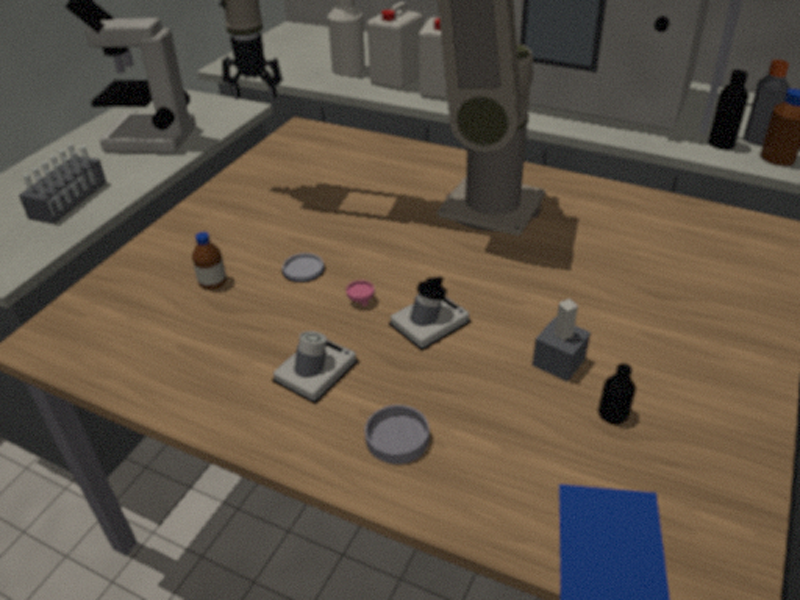

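View pics/top_b.png

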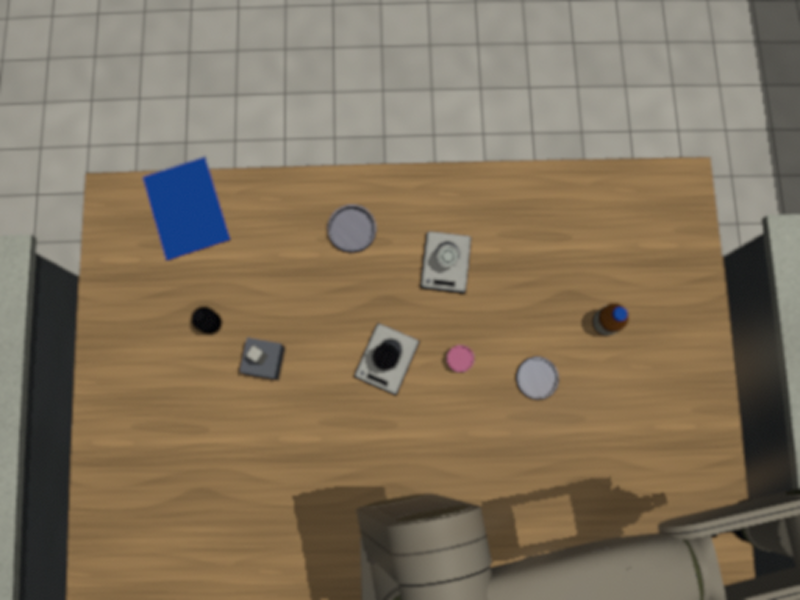

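The scene view shows the capped station at (428,315), the dish at (303,267), and the pen stand at (562,345) with the black bottle beyond it. In the top view the station base is at (387,358), the dish at (537,377), the stand at (262,360), and the pink decoy at (459,359).

```bash
python3 - <<'E'
from h import *
d=viewer.calibration('top'); c=viewer.calibration('scene'); s=.64
for n,u,z in [('b1',(378,323),26),('b2',(419,341),26),('b3',(396,394),26),('b4',(355,377),26),('slot',(378,380),26),('cap',(385,356),100),('dish',(537,378),14),('standtop',(262,358),70),('pentop',(255,353),145),('flaskA',(206,319),115),('s2',(445,262),26)]:
    print(n,onz(d,(u[0]*s,u[1]*s),z).round())
print('pen scene',onz(c,(568*s,304*s),145).round(),'dish',onz(c,(303*s,267*s),14).round(),'capbar',onz(c,(430*s,285*s),110).round())
print(viewer.calibration('wrist'))
E
```

```text
b1 [564.  59.  26.]
b2 [521. -31.  26.]
b3 [406.  23.  26.]
b4 [445. 112.  26.]
slot [437.  62.  26.]
cap [481.  45. 100.]
dish [ 432. -290.   14.]
standtop [487. 310.  70.]
pentop [489. 312. 145.]
flaskA [568. 422. 115.]
s2 [699. -96.  26.]
pen scene [488. 313. 145.] dish [ 438. -287.   14.] capbar [496.  47. 110.]
{'camera_matrix': array([[310.29589763,   0.        , 257.50428441],
       [  0.        , 310.29589763, 194.09753191],
       [  0.        ,   0.        ,   1.        ]]), 'k1': -0.06254598261181464, 'rvec': array([-2.27134446,  1.77655802,  0.28275658]), 'tvec': array([-598.16281376,  -40.50639571,  380.82539161])}
```

```bash
cat >> h.py <<'E'
def plan(P,rpy=None,Rt=None):
    s=r.sense(); R0=R.from_euler('xyz',s['tcp_rot'],degrees=True)
    if Rt is None: Rt=R.from_euler('xyz',rpy,degrees=True) if rpy is not None else R0
    d=R0.inv().apply(np.array(P)-s['tool_pos']); w=(R0.inv()*Rt).as_rotvec(degrees=True)
    print('t',round(s['time'],2),'pos',s['tool_pos'].round(1),'rpy',s['tcp_rot'].round(2),'F',s['ft_force'].round(1),'gap',round(s['finger_gap'],1),'d',d.round(1),'w',w.round(2)); return d,w
E
python3 - <<'E'
from h import *
plan([400,-288,260]); plan([440,20,330],[180,0,-24]);
c=viewer.calibration('wrist'); _,_,Rm,t=cam(c); s=r.sense(); R0=R.from_euler('xyz',s['tcp_rot'],degrees=True)
print(R0.inv().apply(-Rm.T@t-s['tool_pos']), (R0.inv().as_matrix()@Rm.T).round(2))
E
```

```text
t 0.1 pos [ 144.2 -582.   249.4] rpy [-1.799e+02 -1.000e-02  1.391e+01] F [-0.6  0.3 -0.5] gap 85.4 d [ 319.  -223.9  -10.2] w [0. 0. 0.]
t 0.1 pos [ 144.2 -582.   249.4] rpy [-1.799e+02 -1.000e-02  1.391e+01] F [-0.6  0.3 -0.5] gap 85.4 d [ 431.9 -513.3  -79.7] w [-9.000e-02  2.000e-02  3.791e+01]
[  78.53233465   -0.66579112 -123.97151411] [[ 0.   -0.95 -0.31]
 [ 1.    0.   -0.  ]
 [ 0.   -0.31  0.95]]
```

carry_out(commands=[[[85,51,-36,-2],[85,102,-72,-4],[85,153,-108,-6],[85,204,-144,-8],[85,250,-175,-10]]])

```text
$.commands[0][0]: bad value
```

carry_out(commands=[[[85,40,-28,0,0,0,0],[85,69,-49,0,0,0,0],[85,69,-49,0,0,0,0]]])

```text
time: 0.48
tool_pos: [200.9, -516.6, 250.0]
tcp_rot: [-179.9, -0.0, 14.1]
ft_force: [-0.8, -0.3, 0.3]
finger_gap: 85.3
```

carry_out(commands=[[[85,50,-35,-2,0,0,0],[85,100,-70,-4,0,0,0],[85,150,-105,-6,0,0,0],[85,200,-140,-8,0,0,0],[85,250,-175,-10,0,0,0]]])

```text
time: 1.1
tool_pos: [400.8, -287.5, 260.3]
tcp_rot: [180.0, 0.0, 13.9]
ft_force: [0.5, -1.3, -0.0]
finger_gap: 84.8
```

```bash
python3 - <<'E'
from h import *
im,c=snap('wrist','w_dish.png'); np.savez('pics/wd.npz',**c)
print({k:v for k,v in c.items() if k=='tvec'})
plan([440,20,330],[180,0,-24])
E
```

```text
{'tvec': array([-374.39745975,  261.17453993,  488.44838238])}
t 1.15 pos [ 405.  -282.   260.7] rpy [-179.89   -0.21   14.11] F [2.2 6.  0.1] gap 85.1 d [ 107.8 -284.5  -68.4] w [-0.18 -0.17 38.11]
```

View pics/w_dish.png

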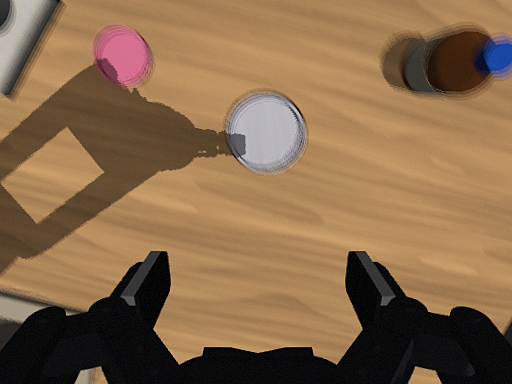

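The image (slightly motion-blurred) shows the dish centred near (266,132), the pink decoy at (122,56) and the amber bottle at (460,62). Next stop is above the station.

carry_out(commands=[[[85,21,-56,-14,0,0,8],[85,42,-112,-28,0,0,16],[85,63,-168,-42,0,0,24],[85,84,-224,-56,0,0,32],[85,105,-280,-68,0,0,38]]])

```text
time: 1.78
tool_pos: [434.9, 9.6, 329.0]
tcp_rot: [180.0, -0.1, -24.4]
ft_force: [1.1, -0.4, -0.3]
finger_gap: 85.2
```

carry_out(commands=[[[85,0,0,0,0,0,0],[85,0,0,0,0,0,0],[85,0,0,0,0,0,0]]])

```text
time: 2.15
tool_pos: [434.6, 7.2, 327.7]
tcp_rot: [180.0, 0.0, -24.2]
ft_force: [0.6, 0.4, -0.2]
finger_gap: 85.0
```

```bash
python3 - <<'E'
from h import *
im,c=snap('wrist','w_cap.png'); np.savez('pics/wc.npz',**c)
plan([440,20,330],[180,0,-24]); print(onz(np.load('pics/wd.npz'),(266,132),14))
b=cv2.convertScaleAbs(im[:300,80:480],alpha=1.6,beta=25); cv2.imwrite('pics/w_cap2.png',cv2.resize(b,(800,600),interpolation=cv2.INTER_CUBIC)[:,:,::-1])
E
```

```text
t 2.2 pos [434.6   7.2 327.8] rpy [ 1.7997e+02  5.0000e-02 -2.4210e+01] F [-0.7 -0.5  0.6] gap 85.0 d [ -0.3 -13.9  -2.3] w [ 0.03  0.05 -0.21]
[ 437.8484356  -287.91079159   14.        ]
```

View pics/w_cap2.png

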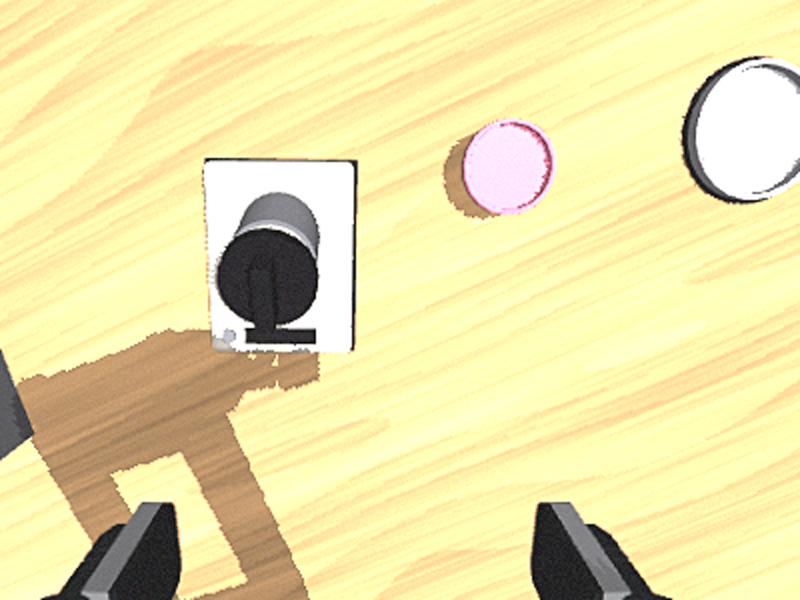

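The station is at the left: base corners (205,158), (357,160), (353,350), (212,350). The cap disc is centred near (268,277), and the grip bar runs from (262,258) to (265,333). The drum leans towards the slot, on the robot's side, so the slot side is −x.

```bash
python3 - <<'E'
from h import *
im=cv2.imread('pics/w_cap.png')[:,:,::-1]; c=np.load('pics/wc.npz')
g=im.astype(int); w=((g.min(2)>80)&(g.max(2)-g.min(2)<25)).astype(np.uint8); w[:, :175]=0; w[:,270:]=0; w[:70]=0; w[185:]=0
cn=max(cv2.findContours(w,0,2)[0],key=cv2.contourArea); print(cv2.contourArea(cn),cv2.boundingRect(cn))
px=np.array([(205,158),(357,160),(353,350),(212,350)])/2+[80,0]
q=np.array([onz(c,p,26) for p in px]); print(q.round(1),q.mean(0))
hp=[onz(c,p,26)[:2] for p in cv2.convexHull(cn)[:,0]]; rc=cv2.minAreaRect(np.array(hp,np.float32)); print(rc)
m=q.mean(0)[:2]
for yaw in(-24,):
    ez=np.array([0,0,1]);ex=np.array([np.cos(np.radians(yaw)),np.sin(np.radians(yaw)),0]);n=-np.sin(.349)*ex+np.cos(.349)*ez
    rim=np.r_[m,85]; 
    # cap disc inner face on rim -> disc upper face; cap lower edge 8 mm below rim => centre 9 above rim
    cc=rim+9*n; print('cap',cc, 'proj disc',(proj(c,[cc-5*n,cc+17*n])-[80,0])*2)
    # bar ends on plane through bar top
    for p in [(262,258),(265,333)]:
        o,v=ray(c,np.array(p)/2+[80,0]); P=cc+17*n; X=o+v*((P-o)@n)/(v@n); e=X-cc; ux=np.cross(np.cross(n,ex),n);ux/=np.linalg.norm(ux)
        print('bar end local x,y',e@ux,e@np.cross(n,ux))
E
```

```text
6687.0 (182, 80, 75, 96)
[[563.8  56.6  26. ]
 [521.6 -33.   26. ]
 [406.6  21.7  26. ]
 [447.6 112.9  26. ]] [484.89018343  39.53576047  26.        ]
((485.0158386230469, 41.285919189453125), (98.79983520507812, 127.86099243164062), 65.01839447021484)
cap [482.07863367  40.78754308  93.45743627] proj disc [[269.41044653 272.38353066]
 [265.08241081 290.92545344]]
bar end local x,y 19.946580735189734 -0.12820538294164308
bar end local x,y -27.634989723255494 2.5398950617866594
```

```bash
cat >> h.py <<'E'
def frame(yaw):
    a=np.radians(yaw);ex=np.array([np.cos(a),np.sin(a),0]);n=-np.sin(.349)*ex+np.cos(.349)*np.array([0,0,1]); ey=np.cross([0,0,1],ex); return np.cross(ey,n),ey,n
def toolR(yaw,dyaw=0):
    ux,ey,n=frame(yaw); return R.from_matrix(np.c_[ux,-ey,-n])*R.from_euler('z',-dyaw,degrees=True)
ST=np.array([485,40.7,0.]); YAW=-25
E
python3 - <<'E'
from h import *
ux,ey,n=frame(YAW); cc=ST+[0,0,85]+9*n
print(cc,n); plan(cc+90*n,Rt=toolR(YAW,-1))
E
```

```text
[482.21072507  42.00066026  93.45743627] [-0.30991944  0.14451781  0.93971514]
t 2.2 pos [434.6   7.2 327.8] rpy [ 1.7997e+02  5.0000e-02 -2.4210e+01] F [-0.7 -0.5  0.6] gap 85.0 d [ -1.5 -51.8 149.7] w [ 0.07 20.04  1.78]
```

carry_out(commands=[[[60,0,-16,45,0,6,0.5],[60,0,-32,90,0,12,1],[60,-1,-48,125,0,18,1.5],[60,-1.5,-51.8,149.7,0,20,1.8],[60,-1.5,-51.8,149.7,0,20,1.8]]])

```text
time: 2.82
tool_pos: [452.4, 55.8, 175.7]
tcp_rot: [-179.9, -19.7, -25.9]
ft_force: [-0.2, -0.2, -1.1]
finger_gap: 59.9
```

carry_out(commands=[[[60,0,0,0,0,0,0],[60,0,0,0,0,0,0]]])

```text
time: 3.08
tool_pos: [455.7, 56.0, 180.6]
tcp_rot: [-179.6, -20.1, -26.1]
ft_force: [0.1, 0.8, -0.3]
finger_gap: 60.0
```

```bash
python3 - <<'E'
from h import *
im,c=snap('wrist','w_cap3.png'); np.savez('pics/wc3.npz',**c)
ux,ey,n=frame(YAW); cc=ST+[0,0,85]+9*n
plan(cc+18*n,Rt=toolR(YAW,-1))
P=[cc+sx*20*ux+sy*6*ey+17*n for sx,sy in((-1,-1),(-1,1),(1,1),(1,-1))]
q=proj(c,P); print(q)
b=cv2.convertScaleAbs(im,alpha=2.2,beta=40).copy()
for p in q: cv2.circle(b,tuple(int(x) for x in p.round()),2,(255,0,0),-1)
cv2.imwrite('pics/w_cap3b.png',cv2.resize(b,(800,600))[:,:,::-1])
E
```

```text
t 3.12 pos [455.6  56.1 180.4] rpy [-179.59  -20.09  -26.06] F [ 0.2 -1.   0.1] gap 60.0 d [-1.6  1.6 74. ] w [-0.04 -0.1  -0.  ]
[[269.29438888 241.60409706]
 [252.42675564 241.86798138]
 [251.06642243 188.0060939 ]
 [268.95185944 187.70935441]]
```

View pics/w_cap3b.png

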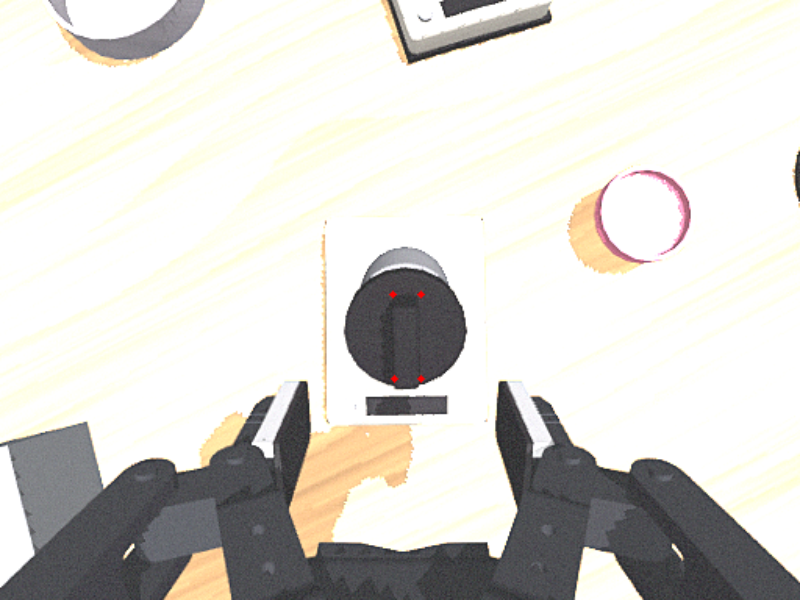

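The grip bar's top spans about (393–418, 305–388), close to the prediction but about 3–4 mm farther down-slope, which fits the cap's play. The fingers straddle it, so I can descend and grip.

carry_out(commands=[[[50,-4.6,1.2,30,0,0,0],[45,-4.6,1.2,55,0,0,0],[40,-4.6,1.2,74,0,0,0],[40,-4.6,1.2,74,0,0,0],[40,-4.6,1.2,74,0,0,0]]], grip_force=35)

```text
time: 3.75
tool_pos: [473.6, 46.7, 108.7]
tcp_rot: [-179.6, -20.0, -26.0]
ft_force: [0.1, 0.4, -0.3]
finger_gap: 40.1
```

carry_out(commands=[[[8,0,0,0,0,0,0],[8,0,0,0,0,0,0],[8,0,0,0,0,0,0],[8,0,0,0,0,0,0]]])

```text
time: 4.25
tool_pos: [473.6, 47.0, 108.8]
tcp_rot: [-179.6, -20.1, -26.0]
ft_force: [-3.9, 0.8, 6.9]
finger_gap: 11.2
```

carry_out(commands=[[[8,0,0,-20,0,0,0],[8,0,0,-50,0,0,0],[8,0,0,-90,0,0,0],[8,0,0,-90,0,0,0],[8,0,0,-90,0,0,0]]])

```text
time: 4.88
tool_pos: [444.9, 59.9, 191.8]
tcp_rot: [-179.7, -20.0, -26.0]
ft_force: [-0.1, 0.1, -1.5]
finger_gap: 11.3
```

```bash
python3 - <<'E'
from h import *
im,c=snap('wrist','w_lift.png')
plan([437.5,-288,150],[180,0,-26])
b=cv2.convertScaleAbs(im,alpha=2.0,beta=30)
cv2.imwrite('pics/w_lift2.png',b[:,:,::-1])
E
```

```text
t 4.92 pos [444.6  59.7 191. ] rpy [-179.72  -19.93  -25.95] F [ 1.  -0.5  0.5] gap 11.4 d [123.1 316.2  86.6] w [ -0.29 -19.93   0.1 ]
```

View pics/w_lift2.png

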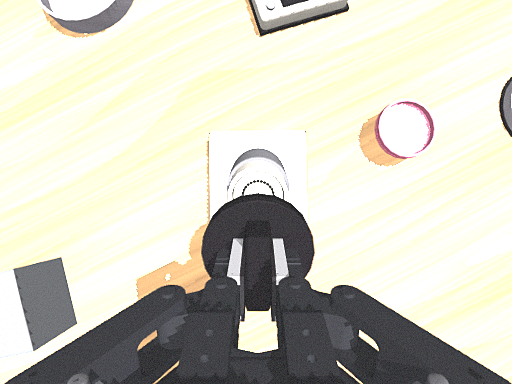

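The cap is in the fingers, its disc centred near (258,248). The tile ring is exposed at about (258,185). Carrying the cap to the dish.

carry_out(commands=[[[8,22,57,0,0,-4,0],[8,44,114,15,0,-8,0],[8,66,171,35,0,-12,0],[8,88,228,55,0,-16,0],[8,108,280,75,0,-20,0]]])

```text
time: 5.55
tool_pos: [436.5, -249.1, 155.5]
tcp_rot: [-179.6, 0.2, -25.9]
ft_force: [1.5, 0.9, 0.2]
finger_gap: 11.3
```

carry_out(commands=[[[8,13,36,0,0,0,0],[8,13,36,0,0,0,0],[8,13,36,0,0,0,0]]])

```text
time: 5.92
tool_pos: [432.8, -284.2, 155.5]
tcp_rot: [-179.6, 0.1, -25.9]
ft_force: [-0.2, -0.2, 0.7]
finger_gap: 11.2
```

```bash
python3 - <<'E'
from h import *
im,c=snap('wrist','w_over.png'); np.savez('pics/wo.npz',**c)
plan([437.5,-288,110],[180,0,-26])
s=r.sense(); R0=R.from_euler('xyz',s['tcp_rot'],degrees=True)
b=cv2.convertScaleAbs(im,alpha=1.8,beta=20)
cv2.imwrite('pics/w_over2.png',b[:,:,::-1])
def disc(uv):
    o,v=ray(c,uv); n=R0.as_matrix()[:,2]; P=s['tool_pos']+23*n; return R0.inv().apply(o+v*((P-o)@n)/(v@n)-s['tool_pos'])
print('disc L,R,top edge in tool frame',disc((202,247)),disc((314,247)),disc((258,195)))
print('dish proj rim',proj(c,[437.5,-288,14]),onz(c,(256,130),14))
E
```

```text
t 5.97 pos [ 433.1 -283.8  156. ] rpy [-1.7965e+02  1.0000e-01 -2.5840e+01] F [ 0.4  0.6 -0.3] gap 11.3 d [ 5.9  2.1 46. ] w [-0.35  0.1   0.16]
disc L,R,top edge in tool frame [  1.28636687 -29.24868319  23.        ] [ 1.24348298 29.83050426 23.        ] [30.13237583  0.30648435 23.        ]
dish proj rim [[260.61933537 179.00494304]] [ 477.84809508 -303.10739212   14.        ]
```

View pics/w_over2.png

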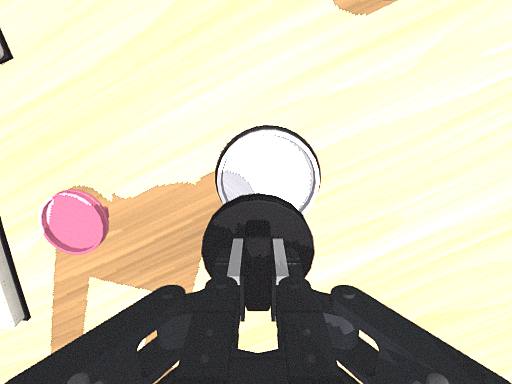

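The dish rim spans x 216–321 with its top at y 126, so its centre is about (268,178). The held cap's disc is 60 mm across and centred in the tool to within 1 mm.

```bash
python3 - <<'E'
from h import *
c=np.load('pics/wo.npz')
D=onz(c,(268.5,178),14);print(D); print(proj(c,[[D[0]+46*np.cos(a),D[1]+46*np.sin(a),14] for a in np.radians([-26+0,-26+90,-26-90])]))
plan([D[0],D[1],55],[180,0,-26])
E
```

```text
[ 435.29792023 -294.67603595   14.        ]
[[269.17092853 125.16774167]
 [216.57542662 177.83260687]
 [320.40904726 178.22412831]]
t 5.97 pos [ 433.1 -283.8  156. ] rpy [-1.7965e+02  1.0000e-01 -2.5840e+01] F [ 0.4  0.6 -0.3] gap 11.3 d [  6.9   9.4 100.9] w [-0.35  0.1   0.16]
```

carry_out(commands=[[[8,6.9,9.4,40,0,0,0],[8,6.9,9.4,80,0,0,0],[8,6.9,9.4,105,0,0,0],[8,6.9,9.4,108,0,0,0],[8,6.9,9.4,108,0,0,0]]])

```text
time: 6.6
tool_pos: [436.5, -295.4, 49.8]
tcp_rot: [-179.7, -0.1, -25.8]
ft_force: [-0.2, 0.1, 0.9]
finger_gap: 11.6
```

carry_out(commands=[[[8,0,0,3,0,0,0],[8,0,0,6,0,0,0],[8,0,0,6,0,0,0]]])

```text
time: 6.98
tool_pos: [435.9, -295.8, 43.0]
tcp_rot: [-179.7, -0.0, -25.9]
ft_force: [-0.8, 0.8, -0.6]
finger_gap: 11.2
```

carry_out(commands=[[[8,0,0,1,0,0,0],[8,0,0,2,0,0,0],[8,0,0,2,0,0,0]]])

```text
time: 7.35
tool_pos: [435.8, -295.7, 40.7]
tcp_rot: [-179.7, 0.0, -25.9]
ft_force: [-0.6, -0.1, 0.1]
finger_gap: 11.1
```

carry_out(commands=[[[8,0,0,1,0,0,0],[8,0,0,1.5,0,0,0],[8,0,0,1.5,0,0,0]]])

```text
time: 7.72
tool_pos: [435.8, -295.7, 39.3]
tcp_rot: [-179.7, 0.0, -25.9]
ft_force: [0.2, -0.1, -0.5]
finger_gap: 11.1
```

carry_out(commands=[[[8,0,0,1,0,0,0],[8,0,0,1,0,0,0]]])

```text
time: 7.98
tool_pos: [435.8, -295.7, 38.3]
tcp_rot: [-179.7, 0.0, -25.9]
ft_force: [0.3, 0.4, 0.1]
finger_gap: 11.3
```

carry_out(commands=[[[8,0,0,1,0,0,0],[8,0,0,1,0,0,0]]])

```text
time: 8.22
tool_pos: [435.8, -295.7, 37.3]
tcp_rot: [-179.7, 0.0, -25.9]
ft_force: [-0.8, -0.0, -0.3]
finger_gap: 11.1
```

carry_out(commands=[[[8,0,0,1,0,0,0],[8,0,0,1,0,0,0]]])

```text
time: 8.48
tool_pos: [436.1, -295.9, 37.1]
tcp_rot: [-179.7, -0.0, -25.8]
ft_force: [-1.5, 1.2, 6.7]
finger_gap: 11.3
```

carry_out(commands=[[[8,0,0,1,0,0,0],[8,0,0,1,0,0,0]]])

```text
time: 8.72
tool_pos: [436.2, -295.9, 37.0]
tcp_rot: [-179.7, -0.0, -25.8]
ft_force: [-6.5, 5.6, 16.3]
finger_gap: 11.2
```

Contact at TCP z 37.2, so the cap is resting on the dish floor. I'll ease off, release, rise and look.

carry_out(commands=[[[11,0,0,-1.5,0,0,0],[25,0,0,-1.5,0,0,0],[40,0,0,-1.5,0,0,0],[45,0,0,-1.5,0,0,0]]])

```text
time: 9.22
tool_pos: [435.7, -295.6, 36.6]
tcp_rot: [-179.7, 0.0, -25.9]
ft_force: [1.0, 0.6, -0.3]
finger_gap: 45.3
```

carry_out(commands=[[[45,0,0,-15,0,0,0],[50,0,0,-60,0,0,0],[55,0,0,-115,0,0,0],[55,0,0,-170,0,0,0],[55,0,0,-190,0,0,0]]])

```text
time: 9.85
tool_pos: [437.0, -298.0, 232.7]
tcp_rot: [-179.8, -0.4, -25.9]
ft_force: [2.1, 0.5, -0.3]
finger_gap: 54.8
```

```bash
python3 - <<'E'
from h import *
im,c=snap('wrist','w_rel.png'); np.savez('pics/wr.npz',**c)
plan([430,270,250],[180,0,0])
b=cv2.convertScaleAbs(im,alpha=1.8,beta=20)
cv2.imwrite('pics/w_rel2.png',b[:,:,::-1])
print(proj(c,[436,-295.5,38]))
E
```

```text
t 9.9 pos [ 437.2 -298.2  233.6] rpy [-179.81   -0.48  -25.85] F [-0.4 -0.8  2.5] gap 55.3 d [-254.1 -508.3  -16.8] w [ -0.08  -0.51 -25.85]
[[256.90253329 174.67673426]]
```

View pics/w_rel2.png

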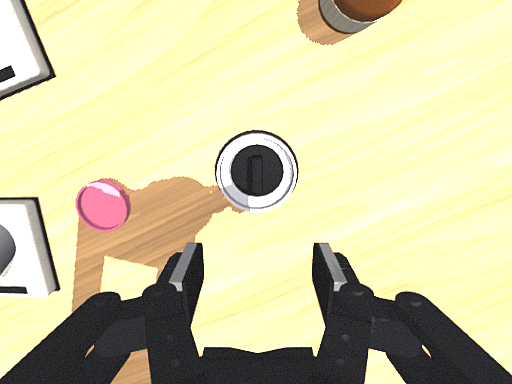

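The cap sits upright in the dish, centred, at (256,170). I'll go to the pen by way of the station, for a clear look at the bare ring.

carry_out(commands=[[[85,-26,-52,-2,0,0,0],[85,-52,-104,-4,0,0,0],[85,-78,-156,-6,0,0,0],[85,-104,-208,-8,0,0,0],[85,-130,-260,-8,0,0,0]]])

```text
time: 10.52
tool_pos: [430.9, -4.3, 235.4]
tcp_rot: [-179.7, 0.1, -25.9]
ft_force: [1.2, 0.7, 0.4]
finger_gap: 84.5
```

carry_out(commands=[[[85,0,-30,0,0,0,0],[85,0,-30,0,0,0,0],[85,0,-30,0,0,0,0]]])

```text
time: 10.9
tool_pos: [444.3, 20.5, 235.6]
tcp_rot: [-179.7, 0.1, -25.8]
ft_force: [0.4, 0.2, 0.2]
finger_gap: 84.9
```

```bash
python3 - <<'E'
from h import *
im,c=snap('wrist','w_ring.png'); np.savez('pics/wring.npz',**c)
plan([420,285,260],[180,0,0])
ux,ey,n=frame(YAW); q=proj(c,[ST+[0,0,85]-2*n])[0]; print(q)
u,v=q.round().astype(int); u=max(u,60);v=max(v,45)
cr=im[v-45:v+45,u-60:u+60]; print('origin',u-60,v-45)
cv2.imwrite('pics/w_ring2.png',cv2.resize(cr,None,fx=6.66,fy=6.66,interpolation=cv2.INTER_CUBIC)[:,:,::-1])
E
```

```text
t 10.95 pos [444.4  20.2 235.7] rpy [-1.7974e+02  7.0000e-02 -2.5890e+01] F [ 0.3  0.5 -0. ] gap 85.0 d [-137.6 -227.7  -23.1] w [-2.700e-01  1.000e-02 -2.589e+01]
[218.81168223 151.56391506]
origin 159 107
```

View pics/w_ring2.png

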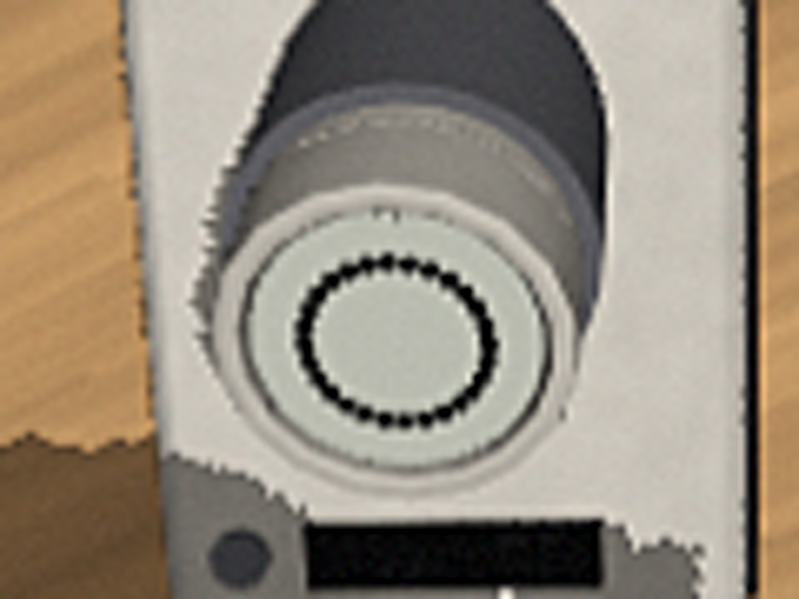

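The ring is clean and visible, centred in the crop at (397,341), which is full-frame (218.6,158.2). That is about 6 px down-slope of my prediction, so I'll recompute the spot using other views too. On to the pen.

carry_out(commands=[[[85,-27,-46,-5,0,0,-5],[85,-54,-92,-10,0,0,-10],[85,-81,-138,-15,0,0,-15],[85,-108,-184,-20,0,0,-20],[85,-137,-228,-23,0,0,-26]]])

```text
time: 11.58
tool_pos: [421.3, 286.2, 260.9]
tcp_rot: [-179.7, -0.2, 0.2]
ft_force: [-0.1, -0.4, -0.0]
finger_gap: 84.5
```

carry_out(commands=[[[85,0,0,0,0,0,0],[85,0,0,0,0,0,0],[85,0,0,0,0,0,0]]])

```text
time: 11.95
tool_pos: [421.4, 284.2, 260.5]
tcp_rot: [-179.7, -0.1, -0.0]
ft_force: [-0.5, -0.3, -0.0]
finger_gap: 84.9
```

```bash
python3 - <<'E'
from h import *
im,c=snap('wrist','w_pen.png'); np.savez('pics/wp.npz',**c)
t,ct=snap('top','t2.png'); s,cs=snap('scene','s2.png')
w=np.load('pics/wring.npz'); ux,ey,n=frame(YAW); spot=ST+[0,0,85]-2*n
X=onz(w,(218.6,158.2),83.1); print('prior',spot,'wrist ring',X)
print('proj prior/new top',proj(ct,[spot,X]),'scene',proj(cs,[spot,X]))
plan([488,312,200])
# pen head top mask in wrist
g=im.astype(int); m=((g.min(2)>120)&(g.max(2)-g.min(2)<30)).astype(np.uint8)
cn=sorted(cv2.findContours(m,0,2)[0],key=cv2.contourArea)[-3:]
for k in cn: print(cv2.minAreaRect(k))
print('pred pen top',proj(c,[488,312,145]))
a=cv2.resize(im,(480,360)); 
def crop(i,q): u,v=q.round().astype(int); return cv2.resize(i[v-20:v+20,u-20:u+20],(360,360),interpolation=cv2.INTER_CUBIC)
qt=proj(ct,[spot])[0];qs=proj(cs,[spot])[0]; print('origins',qt.round()-20,qs.round()-20)
out=np.zeros((600,800,3),np.uint8); out[:360,:480]=a; out[:300,480:780]=cv2.resize(crop(t,qt),(300,300)); out[300:600,480:780]=cv2.resize(crop(s,qs),(300,300))
cv2.imwrite('pics/m.png',out[:,:,::-1])
E
```

```text
prior [485.61983887  40.41096439  83.12056972] wrist ring [480.34738148  43.42655425  83.1       ]
proj prior/new top [[247.7258091  227.09774476]
 [246.86201259 228.69867615]] scene [[274.49003881 186.8350446 ]
 [276.07972725 186.11366968]]
t 12.1 pos [421.3 284.7 260.7] rpy [-1.7972e+02 -1.4000e-01  3.0000e-02] F [-0.8  0.1  0.9] gap 85.2 d [ 66.5 -27.   61. ] w [0. 0. 0.]
((501.0, 119.5), (21.0, 20.0), 90.0)
((220.2692108154297, 110.34614562988281), (34.11406326293945, 33.55936050415039), 33.690067291259766)
((473.4542236328125, 112.76226806640625), (89.26937103271484, 119.5665512084961), 30.004924774169922)
pred pen top [[222.12000355 111.10653066]]
origins [228. 207.] [254. 167.]
```

View pics/m.png

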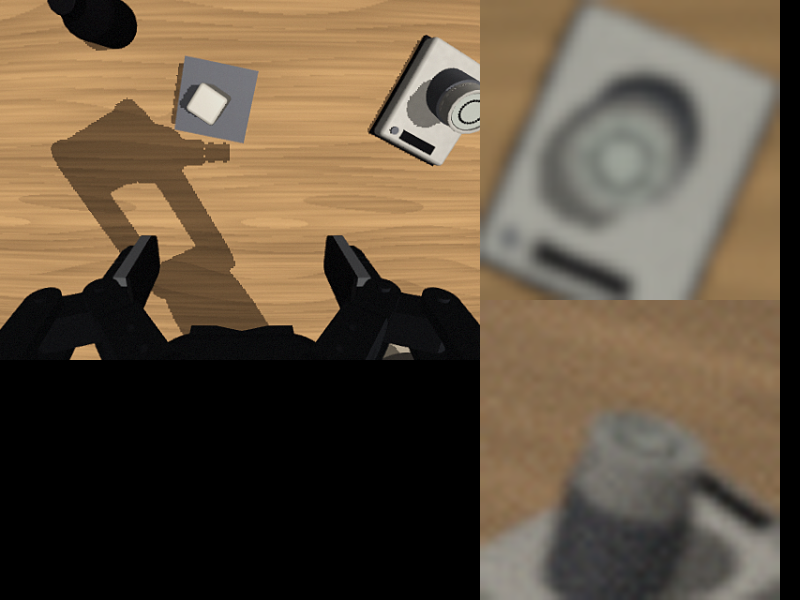

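In the left panel the pen head top is at full-frame (220,110) with its sides turned about 35° in the image. In the right panels the ring is at full-frame top (246.7,228.3) and scene (276,185.7). Both match the wrist-ray estimate of the spot, (480.3,43.4,83.1).

```bash
python3 - <<'E'
from h import *
ct=viewer.calibration('top');cs=viewer.calibration('scene');w=np.load('pics/wring.npz');c=np.load('pics/wp.npz')
print(tri(ct,(246.7,228.3),cs,(276,185.7)),tri(w,(218.6,158.2),cs,(276,185.7)))
P=onz(c,(220.3,110.3),145); print('pen',P)
im=cv2.imread('pics/w_pen.png').astype(int); m=((im.min(2)>120)&(im.max(2)-im.min(2)<30)).astype(np.uint8); m[:,:190]=0;m[:,250:]=0;m[140:]=0
k=max(cv2.findContours(m,0,2)[0],key=cv2.contourArea); h=np.array([onz(c,p,145)[:2] for p in cv2.convexHull(k)[:,0]],np.float32); print(cv2.minAreaRect(h))
q=[np.array(x) for x in ((221,88),(244,106),(199.5,115))]; q=[onz(c,x,145) for x in q]; print([np.degrees(np.arctan2(*(b-q[0])[[1,0]])) for b in q[1:]])
plan([P[0],P[1],200],[180,0,-35])
E
```

```text
(array([481.46038284,  43.78509076,  85.63060144]), np.float64(0.2795110193286628)) (array([480.50939916,  43.14921772,  84.72343493]), np.float64(0.13756339872850923))
pen [488.59581128 313.35062584 145.        ]
((488.30224609375, 313.3296813964844), (24.853561401367188, 25.03492546081543), 55.900970458984375)
[np.float64(-127.62304135163598), np.float64(138.985718282302)]
t 12.1 pos [421.3 284.7 260.7] rpy [-1.7972e+02 -1.4000e-01  3.0000e-02] F [-0.8  0.1  0.9] gap 85.2 d [ 67.1 -28.4  61. ] w [-0.31 -0.05 35.03]
```

carry_out(commands=[[[60,17,-7,8,0,0,9],[60,34,-14,16,0,0,18],[60,51,-21,30,0,0,27],[60,67,-28.4,45,0,0,34],[60,67,-28.4,55,0,0,34]]])

```text
time: 12.72
tool_pos: [488.5, 314.0, 205.0]
tcp_rot: [-179.7, 0.1, -33.9]
ft_force: [0.5, -0.5, 0.1]
finger_gap: 60.1
```

```bash
python3 - <<'E'
from h import *
plan([488.4,313.3,113],[180,0,-34])
E
```

```text
t 12.72 pos [488.5 314.  205. ] rpy [-1.7974e+02  7.0000e-02 -3.3900e+01] F [ 0.5 -0.5  0.1] gap 60.1 d [ 0.4  1.1 92. ] w [-0.26  0.07  0.1 ]
```

carry_out(commands=[[[60,0.4,0.5,40,-0.3,0.1,0],[60,0.4,0.5,75,-0.3,0.1,0],[60,0.4,0.5,92,-0.3,0.1,0],[60,0.4,0.5,92,-0.3,0.1,0],[50,0.4,0.5,92,-0.3,0.1,0]]])

```text
time: 13.35
tool_pos: [489.2, 314.8, 115.9]
tcp_rot: [-179.9, -0.1, -33.8]
ft_force: [-0.5, -0.3, 1.1]
finger_gap: 50.3
```

carry_out(commands=[[[20,0,0,0,0,0,0],[20,0,0,0,0,0,0],[20,0,0,0,0,0,0],[20,0,0,0,0,0,0],[20,0,0,0,0,0,0]]], grip_force=60)

```text
time: 13.98
tool_pos: [489.2, 314.8, 115.6]
tcp_rot: [-179.9, -0.1, -33.8]
ft_force: [-1.5, -1.2, 6.6]
finger_gap: 25.4
```

carry_out(commands=[[[20,0,0,-20,0,0,0],[20,0,0,-60,0,0,0],[20,0,0,-100,0,0,0],[20,0,0,-120,0,0,0],[20,0,0,-120,0,0,0]]])

```text
time: 14.6
tool_pos: [489.1, 315.0, 236.1]
tcp_rot: [-179.8, -0.2, -33.9]
ft_force: [0.9, -0.2, -0.5]
finger_gap: 25.3
```

```bash
python3 - <<'E'
from h import *
S=np.array([480.6,43.3,83.9]); ux,ey,n=frame(YAW)
plan(S+(100.6+60)*n,Rt=toolR(YAW,0))
im,c=snap('wrist','w_held.png'); np.savez('pics/wh.npz',**c)
cv2.imwrite('pics/w_held2.png',cv2.convertScaleAbs(im,alpha=1.6,beta=25)[:,:,::-1])
s=r.sense(); R0=R.from_euler('xyz',s['tcp_rot'],degrees=True); z=R0.as_matrix()[:,2]; print('foot pred',proj(c,[s['tool_pos']+d*z for d in (-29,8,45.6,86,100.6)]))
E
```

```text
t 14.6 pos [489.1 315.  236.1] rpy [-1.798e+02 -1.500e-01 -3.385e+01] F [ 0.9 -0.2 -0.5] gap 25.3 d [ 90.  238.8   0.7] w [ 1.36 19.79 -8.79]
foot pred [[260.35161928 312.19896523]
 [259.93281539 262.26118767]
 [259.66177219 230.33375449]
 [259.46380995 207.19728589]
 [259.40758279 200.65316083]]
```

View pics/w_held2.png

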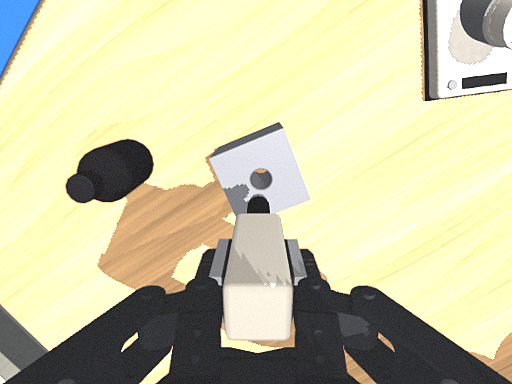

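The pen is held squarely: head from y 214 to y 338, foot tip near (259,197), and the stand hole empty at (261,178). One numeric check of its tilt in the hand.

```bash
python3 - <<'E'
from h import *
c=np.load('pics/wh.npz'); s=r.sense(); R0=R.from_euler('xyz',s['tcp_rot'],degrees=True)
f=lambda p: proj(c,s['tool_pos']+R0.apply(p)).round(1).tolist()
print('foot +x',f([7,0,100.6]),'stem',f([8,0,86]),'stem sides',f([0,-8,84]),f([0,8,84]),'head low front',f([13,-13,45.6]),f([13,13,45.6]),'head top front',f([13,-13,-29.4]),f([13,13,-29.4]))
g=cv2.imread('pics/w_held.png').max(2)
print('col259',[(y,int(g[y,258])) for y in range(186,220)])
for y in (203,206,209): print(y,g[y,240:278].tolist())
E
```

```text
foot +x [[259.4, 192.0]] stem [[259.5, 196.8]] stem sides [[248.4, 208.1]] [[270.5, 208.2]] head low front [[237.8, 210.2]] [[281.7, 210.3]] head top front [[224.8, 283.5]] [[296.2, 283.6]]
col259 [(186, 58), (187, 56), (188, 56), (189, 88), (190, 126), (191, 134), (192, 134), (193, 114), (194, 66), (195, 58), (196, 25), (197, 0), (198, 4), (199, 9), (200, 14), (201, 7), (202, 10), (203, 7), (204, 12), (205, 15), (206, 13), (207, 4), (208, 2), (209, 6), (210, 12), (211, 2), (212, 0), (213, 73), (214, 123), (215, 116), (216, 112), (217, 112), (218, 111), (219, 114)]
203 [69, 70, 70, 70, 67, 68, 69, 68, 7, 3, 10, 3, 9, 10, 6, 6, 3, 11, 7, 6, 9, 10, 7, 9, 11, 8, 9, 8, 6, 152, 134, 133, 131, 131, 129, 131, 132, 129]
206 [67, 67, 71, 66, 69, 68, 74, 48, 3, 12, 9, 9, 2, 6, 9, 6, 0, 9, 13, 11, 7, 9, 6, 10, 12, 10, 12, 6, 0, 88, 144, 131, 131, 128, 131, 132, 131, 132]
209 [69, 67, 72, 66, 71, 69, 79, 14, 1, 6, 10, 0, 13, 5, 14, 10, 7, 10, 6, 11, 12, 15, 10, 9, 12, 6, 10, 0, 0, 46, 143, 133, 131, 132, 128, 131, 129, 132]
```

The pen is straight in the hand within about 1 mm and 1°. Next, to 60 mm above the spot along the tile normal.

carry_out(commands=[[[20,18,48,0,0.3,4,-1.8],[20,36,96,0,0.5,8,-3.6],[20,54,144,0,0.8,12,-5.4],[20,72,192,0,1.1,16,-7.2],[20,90,238.8,0.7,1.4,19.8,-8.8]]])

```text
time: 15.28
tool_pos: [428.4, 64.6, 230.6]
tcp_rot: [179.7, -19.8, -24.8]
ft_force: [-0.3, -1.3, -0.4]
finger_gap: 25.7
```

carry_out(commands=[[[20,0,0,0,0,0,0],[20,0,0,0,0,0,0],[20,0,0,0,0,0,0]]])

```text
time: 15.65
tool_pos: [430.1, 66.7, 232.8]
tcp_rot: [179.8, -19.8, -24.9]
ft_force: [-0.9, -0.0, -0.4]
finger_gap: 25.2
```

```bash
python3 - <<'E'
from h import *
S=np.array([480.6,43.3,83.9]); ux,ey,n=frame(YAW)
plan(S+(100.6+20)*n,Rt=toolR(YAW,0)); print(r.sense()['ft_force'])
E
```

```text
t 15.65 pos [430.1  66.7 232.8] rpy [179.83 -19.8  -24.89] F [-0.9 -0.  -0.4] gap 25.2 d [ 1.5 -0.3 38.4] w [0.13 0.2  0.11]
[-0.85445082 -0.04799973 -0.41316791]
```

carry_out(commands=[[[20,1.5,-0.3,25,0.1,0.2,0.1],[20,1.5,-0.3,44,0.1,0.2,0.1],[20,1.5,-0.3,44,0.1,0.2,0.1],[20,1.5,-0.3,44,0.1,0.2,0.1]]])

```text
time: 16.15
tool_pos: [445.1, 59.8, 193.0]
tcp_rot: [180.0, -20.1, -25.0]
ft_force: [0.1, 0.7, -0.4]
finger_gap: 25.2
```

```bash
python3 - <<'E'
from h import *
S=np.array([480.6,43.3,83.9]); ux,ey,n=frame(YAW)
plan(S+(100.6)*n,Rt=toolR(YAW,0))
im,c=snap('wrist','w_near.png'); np.savez('pics/wn.npz',**c)
s=r.sense(); z=-n
print('foot',proj(c,[s['tool_pos']+100.6*z]),'S',proj(c,[S]))
cr=cv2.convertScaleAbs(im[140:260,180:340],alpha=1.6,beta=20); cv2.imwrite('pics/w_near2.png',cv2.resize(cr,(800,600),interpolation=cv2.INTER_CUBIC)[:,:,::-1])
E
```

```text
t 16.15 pos [445.1  59.8 193. ] rpy [179.99 -20.06 -25.01] F [ 0.1  0.7 -0.4] gap 25.2 d [-0.5 -0.1 15.3] w [ 0.02 -0.07 -0.01]
foot [[258.00894242 200.96459317]] S [[257.94512467 195.56774005]]
```

View pics/w_near2.png

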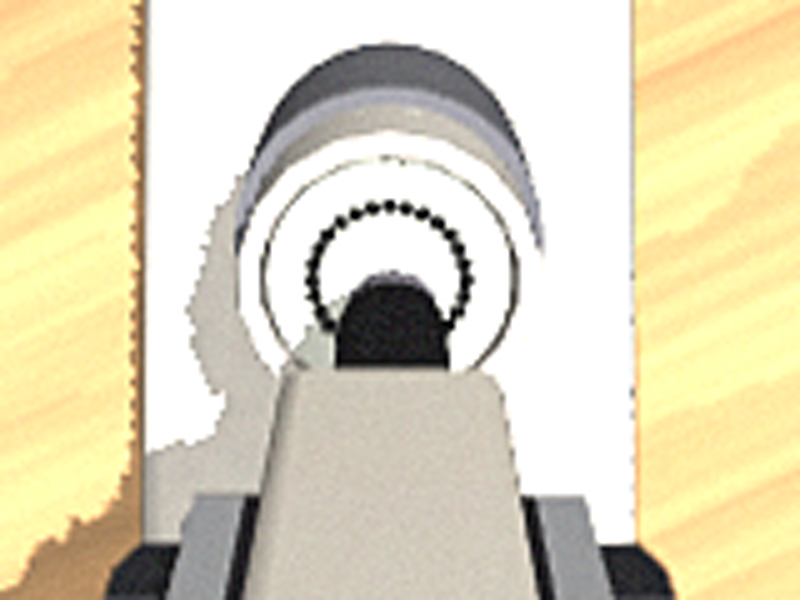

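The ring centre is at crop (390,282) and the foot is above it at x 392, about 1 mm short up the slope. Both agree with the predictions, so I'll correct and descend along the normal.

carry_out(commands=[[[20,0.5,-0.3,6,0,0,0],[20,0.5,-0.3,11,0,0,0],[20,0.5,-0.3,11,0,0,0]]])

```text
time: 16.58
tool_pos: [448.5, 57.6, 181.7]
tcp_rot: [180.0, -20.0, -25.0]
ft_force: [-0.7, 0.0, -2.0]
finger_gap: 25.3
```

carry_out(commands=[[[20,0,0,1,0,0,0],[20,0,0,1,0,0,0]]])

```text
time: 16.82
tool_pos: [449.1, 57.6, 181.4]
tcp_rot: [180.0, -20.1, -25.1]
ft_force: [-0.3, 0.2, -1.2]
finger_gap: 25.2
```

carry_out(commands=[[[20,0,0,1,0,0,0],[20,0,0,1,0,0,0]]])

```text
time: 17.08
tool_pos: [449.4, 57.4, 180.4]
tcp_rot: [180.0, -20.1, -25.0]
ft_force: [-0.4, 0.1, -1.2]
finger_gap: 25.6
```

carry_out(commands=[[[20,0,0,1,0,0,0],[20,0,0,1,0,0,0]]])

```text
time: 17.32
tool_pos: [449.7, 57.3, 179.4]
tcp_rot: [180.0, -20.1, -25.0]
ft_force: [0.5, 0.4, -0.6]
finger_gap: 25.6
```

carry_out(commands=[[[20,0,0,1,0,0,0],[20,0,0,1,0,0,0]]])

```text
time: 17.58
tool_pos: [450.0, 57.1, 178.4]
tcp_rot: [180.0, -20.1, -25.0]
ft_force: [-0.1, 0.5, -0.3]
finger_gap: 25.1
```

carry_out(commands=[[[20,0,0,1,0,0,0],[20,0,0,1,0,0,0]]])

```text
time: 17.82
tool_pos: [450.4, 57.0, 177.7]
tcp_rot: [180.0, -20.1, -25.0]
ft_force: [-0.8, 0.8, 0.2]
finger_gap: 25.6
```

carry_out(commands=[[[20,0,0,1,0,0,0],[20,0,0,1,0,0,0]]])

```text
time: 18.08
tool_pos: [450.7, 56.9, 176.8]
tcp_rot: [180.0, -20.1, -25.0]
ft_force: [-0.4, 0.3, 0.2]
finger_gap: 25.1
```

carry_out(commands=[[[20,0,0,1,0,0,0],[20,0,0,1,0,0,0]]])

```text
time: 18.32
tool_pos: [451.0, 56.7, 175.8]
tcp_rot: [180.0, -20.1, -25.0]
ft_force: [-0.9, 0.4, 0.7]
finger_gap: 25.6
```

carry_out(commands=[[[20,0,0,0,0,0,0],[20,0,0,0,0,0,0]]])

```text
time: 18.58
tool_pos: [451.0, 56.8, 175.8]
tcp_rot: [180.0, -20.1, -25.0]
ft_force: [-0.7, 0.1, 0.6]
finger_gap: 25.3
```

carry_out(commands=[[[20,0,0,0,0,0,0]]])

```text
time: 18.7
tool_pos: [451.0, 56.7, 175.8]
tcp_rot: [180.0, -20.1, -25.0]
ft_force: [-1.9, 0.1, 1.6]
finger_gap: 25.4
```

Force is rising as expected, contact was near TCP z 178.6, and the depth is now about 3 mm. Another 3 mm, then average the force.

carry_out(commands=[[[20,0,0,1,0,0,0],[20,0,0,2,0,0,0],[20,0,0,3,0,0,0],[20,0,0,3,0,0,0]]])

```text
time: 19.2
tool_pos: [452.0, 56.3, 173.0]
tcp_rot: [180.0, -20.1, -25.0]
ft_force: [-0.7, 0.2, 2.4]
finger_gap: 25.4
```

```bash
python3 - <<'E'
from h import *
ux,ey,n=frame(YAW); S=np.array([480.6,43.3,83.9]); F=[];T=[]
for i in range(16):
    im=viewer.snapshot('wrist'); s=r.sense(); F.append(s['ft_force']);T.append(s['tool_pos'])
F=np.mean(F,0);T=np.mean(T,0); print(F,'N',(F+[0,0,1.08])@n,'lateral',(F+[0,0,1.08])@ux,(F+[0,0,1.08])@ey); e=T-100.6*n-S; print('foot rel S',e@ux,e@ey,e@n,s['tcp_rot'],s['time'])
cv2.imwrite('pics/w_fin.png',np.asarray(im)[:,:,::-1]); g=np.asarray(im).max(2)
print(proj(viewer.calibration('wrist'),[T-100.6*n+7*ux,S-6*n+12.5*ux,S-6*n-12.5*ey,S-6*n+12.5*ey]))
print('col258',[(y,int(g[y,258])) for y in range(172,222)])
E
```

```text
[-0.79392131  0.65219871  2.35813069] N 3.5711694417363677 lateral 0.2405226269333716 0.25556712433257966
foot rel S 0.8880124026146375 -0.3378920491906277 -6.11200013232431 [179.99728975 -20.09064032 -25.04555954] 20.0
[[258.06329297 192.50735823]
 [257.61465656 186.7291712 ]
 [273.90981778 202.33767203]
 [241.34175445 202.36195514]]
col258 [(172, 109), (173, 127), (174, 184), (175, 205), (176, 191), (177, 182), (178, 157), (179, 114), (180, 106), (181, 105), (182, 92), (183, 135), (184, 200), (185, 185), (186, 110), (187, 0), (188, 45), (189, 154), (190, 202), (191, 192), (192, 199), (193, 160), (194, 64), (195, 66), (196, 30), (197, 0), (198, 7), (199, 8), (200, 0), (201, 10), (202, 11), (203, 6), (204, 8), (205, 2), (206, 13), (207, 9), (208, 8), (209, 11), (210, 4), (211, 7), (212, 0), (213, 53), (214, 105), (215, 122), (216, 119), (217, 118), (218, 119), (219, 115), (220, 120), (221, 117)]
```

Normal force is 3.6 N and geometry says about 5.8 mm sunk. The image gap from ring to foot edge is about 5.2 mm (5.5 mm would be ideal), so the foot is centred. A final 0.4 mm nudge, then hand in.

carry_out(commands=[[[20,0,0,0.4,0,0,0],[20,0,0,0.4,0,0,0],[20,0,0,0.4,0,0,0],[20,0,0,0.4,0,0,0]]])

```text
time: 20.5
tool_pos: [452.0, 56.2, 172.6]
tcp_rot: [180.0, -20.1, -25.0]
ft_force: [-1.6, 1.7, 2.6]
finger_gap: 25.2
```

```bash
python3 - <<'E'
from h import *
ux,ey,n=frame(YAW); F=[]
for i in range(10):
    viewer.snapshot('wrist'); s=r.sense(); F.append(s['ft_force'])
print((np.mean(F,0)+[0,0,1.08])@n,s['tool_pos'],s['tcp_rot'],s['finger_gap'],s['time'])
print(r.hand_in())
E
```

```text
3.5903637648359368 [452.02304767  56.24712765 172.56982784] [179.99566932 -20.08523413 -25.04468165] 25.317664107560386 21.0
the job is handed in; nothing more can be done
None
```

The job is handed in at 21.0 s of the 64 s allowed. The cap is in the dish and the pen is holding the tile about half way down.

- **Cap:** I took it off the station and lowered it into the metal dish until it touched the floor, then released it. A wrist picture afterwards showed it handle up and centred.
- **Pen position:** I drew it from the stand and pressed it along the tile normal; the tool reads 20.1° lean and −25.0° yaw. In the last wrist image the foot sits within about 0.5 mm of the ring's centre.
- **Tile depth:** The last averaged push was 3.6 N, which means about 5.2 mm sunk by the stated spring. Geometry gives about 6 to 6.5 mm. The two disagree by about 1 mm, but both are near half travel and far from the 12 mm stop.

**Checks that disagreed:**
- My first estimate of the spot, taken from the base outline, was about 6 mm off. I replaced it with a ring measurement on which three cameras agreed to about 1 mm in x and y.
- Readings of the pen's seat in the jaws differed by 1 to 1.5 mm, which leaves a possible tilt of under 1°.

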